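Check the bench scale with the weight behind the bottles

TASK

The brass calibration weight stands at the back of the wooden crate, hemmed in by three bottles. Move all three bottles out of its way into the empty white side tray, then set the weight upright in the middle of the scale's pan, and only after that put every bottle back in the crate on the very spot where it stood at the start. Keep the bottles upright, set everything down gently without dropping it, and do not disturb the brass regulator, the measuring cylinder or the test-tube rack.

Things in the scene. Friction and masses are not known exactly. Their poses are not given: they have to be found in the camera images.
- amber_bottle: Amber glass bottle, paper label, black screw cap, 150 mm tall in all. Cap on top 34 mm in diameter and 26 mm tall; body 52 mm in diameter up to 104 mm, then tapering to the neck. 0.15 to 0.31 kg. Starts on one of the crate's three bottle rings; which one varies. Origin at the centre of its underside, z up.
- white_bottle: White plastic bottle, yellow label, red screw cap, 160 mm tall in all. Cap on top 34 mm in diameter and 26 mm tall; body 52 mm in diameter up to 104 mm, then tapering to the neck. 0.15 to 0.31 kg. Starts on one of the crate's three bottle rings; which one varies. Origin at the centre of its underside, z up.
- blue_bottle: Blue plastic bottle, grey label, white screw cap, 140 mm tall in all. Cap on top 34 mm in diameter and 26 mm tall; body 52 mm in diameter up to 104 mm, then tapering to the neck. 0.15 to 0.31 kg. Starts on one of the crate's three bottle rings; which one varies. Origin at the centre of its underside, z up.
- weight: Brass 500 g calibration weight: a cylinder 44 mm in diameter and 36 mm tall with a small knob (20 mm wide) on top, 58 mm tall in all. At the start it stands in the crate between the bottles, about 11 mm from each. Origin at the centre of its underside, z up.
- crate: Low open wooden crate, fixed, 200 (x) by 220 mm (y), walls 10 mm thick, 45 mm high, floor 10 mm above the bench, with white ring outlines. Origin on the bench at its centre, x to its back, away from the robot, y left, z up. Bottle rings at x, y = (40, 59), (40, -59), (-19, 0) mm, the weight's ring at (40, 0); at the start each thing stands within 5 mm of its ring's centre.
- side_tray: Empty shallow white plastic tray, the side area, fixed, 200 by 200 mm, rim 5 mm thick and 14 mm high, floor 5 mm above the bench. The three bottles fit standing about 95 mm apart. Origin on the bench at its centre, x and y along its sides, z up. It lies left or right of the crate.
- scale: Grey bench scale, fixed, 180 by 160 mm, 34 mm high, with a flat round steel pan 130 mm in diameter, its top 50 mm above the bench, and a dark display strip on the side towards the robot (-x). The pan does not move. Origin on the bench below the pan's centre, z up. It lies across the crate from the side tray.
- regulator: Bystander: brass gas regulator with a red knob on top and two round gauges at its sides, 160 mm wide and 88 mm tall, loose beyond the crate, to the left. Origin at the centre of its underside. Leave it alone.
- measuring_cylinder: Bystander: clear measuring cylinder with blue rings and a yellow collar on a round white foot 72 mm in diameter, 180 mm tall, loose, beyond the crate. Origin at the centre of its underside. Leave it alone.
- tube_rack: Bystander: black test-tube rack 70 by 172 mm with glass tubes up to 110 mm high, loose, beyond the crate to the right. Origin at the centre of its underside. Leave it alone.
Things that resemble listed ones, but are neither listed nor needed, are in the scene too. What is shaped like the amber_bottle but purple is not meant.

How it is judged:
By the outcome, as a careful person would: the job done as asked, in the order asked, and still so for the second after the job is handed in, with the robot touching nothing.
It also fails if it takes over 144 s, if anything falls off the work surface, if the arm or the gripper's body presses on something with over 40 N, if the wrist force passes 120 N, or if a joint passes its speed limit or range.

ROBOT

A 6-joint arm with a two-finger parallel gripper is mounted at the origin on the work surface. World frame = base frame: x ahead of the robot, y to its left, z up, the work surface at z = 0. Lengths are in m, angles in rad, forces in N, time in s.
With the tool pointing down it reaches from about 0.375 to 0.9 m from the base axis. Payload 3.1 kg.
Tool frame: the origin (TCP) lies on the centre line of the jaws, within the pads' length; the fingertips stand 25 mm ahead of it and the grasp point (between the pads) lies 6 mm ahead of it (manip.tip_extent is the distance from the TCP to the fingertips, in m); z points along the fingers, y is the line along which they close (so a half turn about z gives the same grasp; the last joint's range is limited). The gripper opens to 85 mm and grips with 20 to 120 N. Pads are 22 mm wide; open, the fingers measure 114 mm over their backs; the gripper's body (76 mm by 85 mm) begins 54 mm behind the grasp point. The pads swing forward as they close: fully open they stand 13 mm farther back than shut.
Start: joints at [1.139, 0.527, 1.433, -0, 1.181, -0.178], TCP at [0.157, 0.605, 0.256] pointing down, gripper open.
Joint ranges: [-3.08, 3.08], [-0.75, 2.2], [0.22, 2.44], [-1.43, 4.57], [0, 2.65], [-2.85, 2.85]. Speed limits (rad/s): [2.79, 2.79, 3.14, 3.14, 3.14, 3.14].

INTERFACE

Orientations are given as a unit quaternion [x, y, z, w].
In Python, from station import readout, imaging, order, manip gives the robot as it stands.
- The arm moves only by the tool move_arm, never from a script. Its argument "rows" is a list of rows, each a list of 7 numbers: the turn, a rotation vector about the tool's x, y, z in degrees, then the shift along the tool's x, y, z in mm, then the closure, from 0 (fully open) to 1 (shut). A call has 1 to 12 rows; each row is the pose to reach, as a shift and turn from the pose commanded when the call began, along the tool's axes at that moment; what a row does not reach only later rows make up. A row lasts 1/12 s, in which the tool goes at most 41.7 mm and 7.16 degrees, less where a joint would pass 70% of its speed; a pose out of reach is approached as far as the arm can. A call with a gripper value outside its range is refused whole. The fingers move at their own pace and stop on an object; "squeeze" is the grip in N (left out, the last holds). Time passes only in rows, so rows that repeat a pose let the fingers close. It gives the time, the measured TCP pose, the force, the opening and the grip force at its end, in the units of the state.
- readout.sense(): the state, without advancing time (a new reading comes with each control period).
- imaging.snapshot(name): name is "scene" or "top"; returns a dict with "img" (480x640x3 uint8, red, green, blue), "z_map" (480x640 float32, m along the optical axis (not along the pixel's ray), 0 where there is no reading), "fovy" (degrees; the focal length in pixels is half the picture's height over the tangent of half this angle, whatever the lens; pixels are square), "cx", "cy" (the principal point, pixels), "k1" (the pictures are not rectified: a ray, as slopes to the right and down, at radius r is drawn at 1 + k1 r^2 times it, then the intrinsics apply), "rvec" (rotation vector, rad) and "tvec" (3), from world to camera coordinates, as OpenCV has them. Camera axes: x right, y down, z forward; pixel columns grow to the right and rows downward; lengths in m; the calibration is good to about 2 mm. A picture is of the moment at which its call begins.
- order.sign_off(): hands the job in; it is judged then, once.
The state is a dict: "t": time; "q": joint angles; "qd": joint speeds; "tau": joint torques, N m; "tcp_pos": TCP position; "tool_rot": TCP orientation; "force": force on the tool from outside, world axes, zero at the start; "ft_torque": the same for the moment, N m; "finger_gap": opening from 0.0 (shut) to 1.0 (fully open); "gripper_force": force on a finger pad.
Only numpy, scipy, OpenCV 4.12 (cv2) and the standard library are available. Lean on these libraries where they do the work, as an engineer would, in place of code of your own. Each camera call takes 0.05 s, during which the arm holds its last target. There are 200 camera calls.

## Working session

There is one attempt and no reset: what is moved stays moved. The work goes in short steps, Python scripts to look and compute and a tool call to move; the robot and the scene stay as the last step left them, time stands still between calls to the robot, and variables do not carry over. Pictures are saved under pics/ and viewed, at most 14 in all, crops included, and the job is handed in when it is done.

Besides the shell and the picture viewer there is one more tool, called after "Emit:" as name(argument=value, ...), one argument or row to a line, values as JSON. move_arm: Moves the arm, as the interface text tells. Its arguments: {"type":"object","properties":{"rows":{"type":"array"},"squeeze":{"type":"number"}},"required":["rows"]}

```bash
mkdir -p pics; ls; cat > h.py <<'E'
import numpy as np, cv2
from scipy.spatial.transform import Rotation as R
from station import readout, imaging, order, manip
def snap(n):
    s=imaging.snapshot(n); h=s['img'].shape[0]
    s['f']=h/2/np.tan(np.radians(s['fovy'])/2); s['Rm']=cv2.Rodrigues(np.array(s['rvec'],float))[0]; s['t']=np.array(s['tvec'],float).ravel()
    return s
def cloud(s):
    v,u=np.mgrid[0:480,0:640].astype(float)
    K=np.array([[s['f'],0,s['cx']],[0,s['f'],s['cy']],[0,0,1]])
    p=cv2.undistortPoints(np.stack([u.ravel(),v.ravel()],1)[:,None],K,np.array([s['k1'],0,0,0,0.]))[:,0]
    z=s['z_map'].ravel().astype(float)
    P=np.c_[p*z[:,None],z]
    W=(P-s['t'])@s['Rm']; W[z==0]=np.nan
    return W.reshape(480,640,3)
def save(s,n): cv2.imwrite('pics/'+n,s['img'][:,:,::-1])
E
python3 - <<'E'
from h import *
print(readout.sense()); print(manip.tip_extent)
for n in('scene','top'):
    s=snap(n); save(s,n+'0.png'); W=cloud(s); np.save(n+'0.npy',W); np.save(n+'0i.npy',s['img']); print(n,-s['Rm'].T@s['t'],s['f'],s['k1'])
E
```

```text
pics
{'t': 0.0, 'q': array([ 1.13851136e+00,  5.28443581e-01,  1.43392913e+00, -1.30128743e-05,
        1.18144439e+00, -1.78462859e-01]), 'qd': array([-1.43600799e-04,  2.06529166e-04, -8.83454381e-04,  8.82681193e-04,
        7.30822195e-04,  6.29110744e-05]), 'tau': array([-1.73715271e-04, -4.42350626e+01, -1.78024489e+01, -3.23757204e-04,
        8.39934626e-03,  4.24811333e-06]), 'tcp_pos': array([0.15659999, 0.60435189, 0.25533894]), 'tool_rot': array([ 1.26568113e-01,  9.91957295e-01, -1.06257541e-03, -3.28651576e-04]), 'force': array([-0.02443849, -0.76235015,  0.48430407]), 'ft_torque': array([ 0.02153313, -0.02020064,  0.01669435]), 'gripper_force': 0.0, 'finger_gap': 0.996368936008004}
0.025
scene [1.14273134 0.44020128 1.16632287] 607.6460751540757 -0.138638095081993
top [0.41976902 0.00399731 0.98465965] 524.106611761939 -0.0231733676716345
```

View pics/scene0.png

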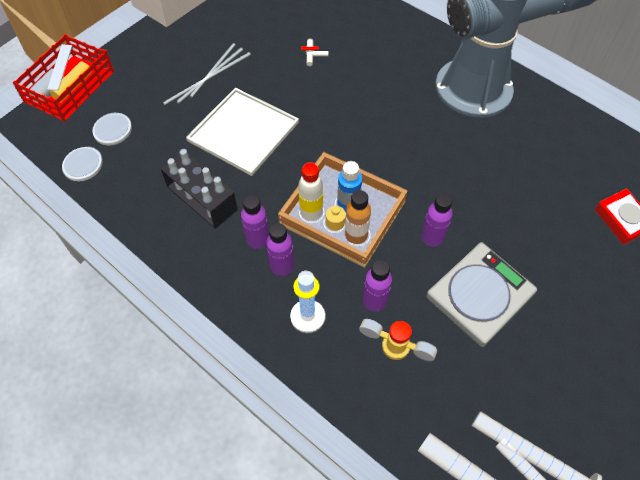

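View pics/top0.png

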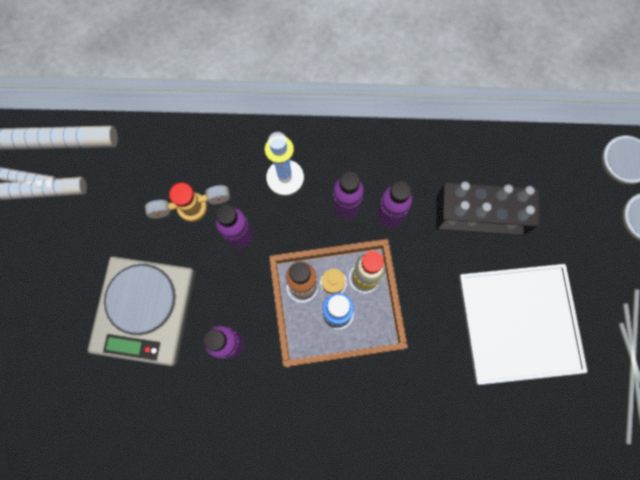

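The scene view shows the amber bottle at (357,215), white at (311,190), blue at (349,185) and the weight at (335,217). In the top view they are at amber (303,280), white (368,272), blue (339,310), weight (333,280), with the tray at (523,323) and the pan at (140,299). Purple decoys stand near (231,222), (222,342), (348,192) and (397,202).

```bash
cat > meas.py <<'E'
from h import *
import sys
def disc(W,c,r,z0,z1):
    m=(np.hypot(W[...,0]-c[0],W[...,1]-c[1])<r)&(W[...,2]>z0)&(W[...,2]<z1)
    return W[m]
def circ(P):
    (x,y),r=cv2.minEnclosingCircle((P[:,:2]*1000).astype(np.float32)); return P[:,:2].mean(0)*1000,len(P),np.array([x,y,r]),np.median(P[:,2])*1000
E
python3 - <<'E'
from meas import *
np.set_printoptions(precision=1,suppress=True)
top=np.load('top0.npy'); sc=np.load('scene0.npy')
for n,(u,v),h in (('amber',(300,272),.16),('white',(372,262),.17),('blue',(339,303),.15),('weight',(334,276),.068),('pan',(140,299),.05),
  ('p1',(227,215),.15),('p2',(215,341),.15),('p3',(350,182),.15),('p4',(402,191),.15)):
    c=top[v,u]; print(n,c*1000)
    for W in(top,sc):
        r=.075 if n=='pan' else .03
        P=disc(W,c[:2],r,h-.005,h+.006)
        if len(P): print('   ',*circ(P))
for n,(u,v),z0,z1,rr in(('crate',(338,302),.040,.050,.16),('tray',(523,323),.0105,.019,.15),('scale',(140,312),.030,.039,.13)):
    c=top[v,u]
    for W in(top,sc):
        P=disc(W,c[:2],rr,z0,z1)
        if n=='scale': pass
        print(n,len(P),cv2.minAreaRect((P[:,:2]*1000).astype(np.float32)))
E
```

```text
amber [565.8  48.  159.5]
    [566.6  49.4] 349 [567.3  49.2  17.5] 159.8627490107232
    [568.1  51.6] 190 [567.3  50.5  18. ] 158.5930246221175
white [583.8 -66.  168.8]
    [584.9 -66. ] 352 [585.  -66.1  17.4] 169.84401125617475
    [586.3 -64.8] 178 [586.3 -65.   19. ] 168.89292878156553
blue [519.  -15.6 152.5]
    [515.5 -14.3] 357 [515.8 -14.3  17.5] 149.8895093053822
    [516.8 -12.1] 172 [516.2 -12.2  18. ] 148.8314042538108
weight [577.   -7.6  66.3]
    [572.8  -5.7] 97 [572.8  -5.5   9.8] 66.95155773697016
    [574.3  -3.6] 54 [574.5  -3.8  10.7] 65.75512063236499
pan [527.  339.1  50.7]
    [527.  340.9] 4022 [527.2 341.1  65.7] 49.95072636039855
    [529.5 342.8] 2714 [528.1 342.8  66.2] 49.501096134880704
p1 [660.4 174.  147.6]
    [661.4 176.7] 322 [662.2 176.6  17.8] 149.6656624882758
    [662. 178.] 232 [661.9 177.   18.3] 149.35598849900148
p2 [453.3 177.6 151.1]
    [455.  180.4] 367 [455.3 180.8  17.5] 149.68878668708962
    [457. 182.] 186 [456.6 180.6  18.6] 148.58923922707768
p3 [722.8 -29.2 151.8]
    [726.6 -27.9] 309 [727.5 -27.9  17.4] 149.7953475313382
 
[... 191 characters left out ...]
19.1] 149.0433217226094
crate 2894 ((536.1566162109375, -13.684982299804688), (200.5118865966797, 220.63922119140625), 10.1995267868042)
crate 1587 ((535.495361328125, -12.111167907714844), (204.5412139892578, 221.74102783203125), 10.247332572937012)
tray 1324 ((509.73370361328125, -358.00701904296875), (200.9836883544922, 202.6985321044922), 7.5368242263793945)
tray 606 ((502.32427978515625, -356.62469482421875), (219.61309814453125, 205.1468048095703), 7.855306625366211)
scale 4235 ((509.94573974609375, 343.07763671875), (160.5297088623047, 180.2149200439453), 83.83456420898438)
scale 2685 ((510.8113098144531, 344.57147216796875), (159.50271606445312, 181.6596221923828), 83.82072448730469)
```

```bash
cat > d.py <<'E'
# usage: d.py x y z [heading]  (mm, deg) -> tool-axis shift & turn from measured pose
from h import *
import sys
a=list(map(float,sys.argv[1:])); s=readout.sense(); r=R.from_quat(s['tool_rot']); M=r.as_matrix()
H=np.degrees(np.arctan2(M[1,1],M[0,1]))
print('tcp',np.round(np.array(s['tcp_pos'])*1e3,1),'H',round(H,2),'tilt',np.round(M[:,2],4),'F',np.round(s['force'],1),'gap',round(s['finger_gap'],3))
if a:
    Hh=a[3] if len(a)>3 else H
    want=np.array([[np.sin(np.radians(-Hh)),np.cos(np.radians(Hh)),0],[np.cos(np.radians(Hh)),np.sin(np.radians(Hh)),0],[0,0,-1.]])
    want[:,0]=np.cross(want[:,1],want[:,2])
    print('shift',np.round(M.T@(np.array(a[:3])-np.array(s['tcp_pos'])*1e3),1),'turn',np.round(np.degrees(R.from_matrix(M.T@want).as_rotvec()),2))
E
python3 d.py 585.5 -65.6 240 100.2; python3 d.py 371 269 255
```

```text
tcp [156.7 604.4 255.4] H 75.46 tilt [-8.0e-04 -1.8e-03 -1.0e+00] F [-0.9  0.1  0.1] gap 1.001
shift [-583.4 -540.8   16.3] turn [ -0.11  -0.04 -24.74]
tcp [156.7 604.4 255.4] H 75.46 tilt [-8.0e-04 -1.8e-03 -1.0e+00] F [-0.9  0.1  0.1] gap 1.001
shift [-291.7 -270.9    0.9] turn [-0.11 -0.02 -0.  ]
```

Emit:
move_arm(
  rows=[
    [0,0,-2,-10,-9,0,0.2],
    [0,0,-5,-32,-30,0,0.2],
    [0,0,-8,-58,-54,0,0.2],
    [0,0,-11,-85,-79,0,0.2],
    [0,0,-14,-112,-104,0,0.2],
    [0,0,-17,-139,-129,0,0.2],
    [0,0,-20,-166,-154,0,0.2],
    [0,0,-23,-193,-179,0,0.2],
    [0,0,-24.7,-220,-204,0,0.2],
    [0,0,-24.7,-247,-229,0,0.2],
    [0,0,-24.7,-274,-254,0,0.2],
    [0,0,-24.7,-300,-278,0,0.2],
  ],
  squeeze=40,
)

```text
t: 1.1
tcp_pos: [0.3779, 0.2588, 0.2562]
tool_rot: [-0.089, 0.996, -0.0, -0.0]
force: [-0.7, 1.2, 0.2]
finger_gap: 0.804
gripper_force: 0.0
```

```bash
python3 d.py 585.5 -65.6 240 100.2
```

```text
tcp [377.9 258.8 256.2] H 100.16 tilt [-5.e-04 -2.e-04 -1.e+00] F [-0.7  1.2  0.2] gap 0.804
shift [-147.2 -355.9   16.1] turn [-0.01 -0.03 -0.04]
```

Emit:
move_arm(
  rows=[
    [0,0,0,-13,-33,0,0.2],
    [0,0,0,-28,-68,0,0.2],
    [0,0,0,-43,-104,0,0.2],
    [0,0,0,-58,-140,0,0.2],
    [0,0,0,-73,-176,0,0.2],
    [0,0,0,-88,-212,2,0.2],
    [0,0,0,-103,-248,4,0.2],
    [0,0,0,-118,-284,8,0.2],
    [0,0,0,-132,-320,12,0.2],
    [0,0,0,-143,-345,16,0.2],
    [0,0,0,-147,-356,16,0.2],
    [0,0,0,-147,-356,16,0.2],
  ],
)

```text
t: 2.1
tcp_pos: [0.5859, -0.0663, 0.2396]
tool_rot: [-0.087, 0.996, -0.0, -0.0]
force: [0.4, 0.1, 0.9]
finger_gap: 0.804
gripper_force: 0.0
```

```bash
python3 d.py 585.5 -65.6 162 100.2
```

```text
tcp [585.9 -66.3 239.6] H 99.98 tilt [-1.e-04 -3.e-04 -1.e+00] F [0.4 0.1 0.9] gap 0.804
shift [ 0.3  0.8 77.6] turn [-0.01 -0.01 -0.22]
```

Emit:
move_arm(
  rows=[
    [0,0,0,0.3,0.8,15,0.2],
    [0,0,0,0.3,0.8,40,0.2],
    [0,0,0,0.3,0.8,62,0.2],
    [0,0,0,0.3,0.8,74,0.2],
    [0,0,0,0.3,0.8,78,0.2],
    [0,0,0,0.3,0.8,78,0.3],
    [0,0,0,0.3,0.8,78,0.4],
    [0,0,0,0.3,0.8,78,0.5],
    [0,0,0,0.3,0.8,78,0.6],
    [0,0,0,0.3,0.8,78,0.8],
    [0,0,0,0.3,0.8,78,1],
    [0,0,0,0.3,0.8,78,1],
  ],
)

```text
t: 3.1
tcp_pos: [0.5856, -0.0638, 0.1638]
tool_rot: [-0.088, 0.996, -0.001, 0.001]
force: [0.7, -0.5, 4.9]
finger_gap: 0.388
gripper_force: 40.0
```

```bash
python3 d.py 563.4 -398.8 230 100; python3 - <<'E'
from h import *
s=snap('scene'); c=s['img'][120:290,240:440]; cv2.imwrite('pics/g1.png',cv2.resize(c,None,fx=3,fy=3)[:,:,::-1])
E
```

```text
tcp [585.6 -63.8 163.8] H 100.15 tilt [ 0.003  -0.0012 -1.    ] F [ 0.7 -0.5  4.9] gap 0.388
shift [  80.7 -326.   -65.9] turn [-0.1   0.16  0.15]
```

View pics/g1.png

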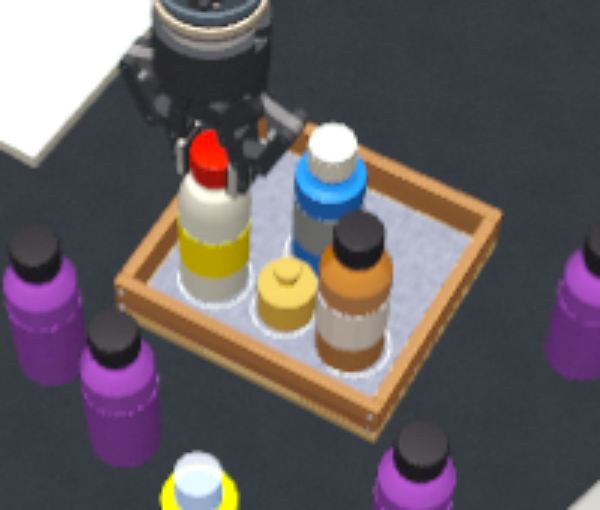

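The white cap is gripped cleanly (crop, cap near (210,155)), with nothing else touched. Lifting and carrying it to the tray.

Emit:
move_arm(
  rows=[
    [0,0,0,0,0,-3,1],
    [0,0,0,0,0,-12,1],
    [0,0,0,0,0,-28,1],
    [0,0,0,0,0,-46,1],
    [0,0,0,1,-5,-60,1],
    [0,0,0,4,-16,-65,1],
    [0,0,0,9,-36,-65,1],
    [0,0,0,16,-64,-65,1],
    [0,0,0,24,-96,-65,1],
    [0,0,0,32,-128,-65,1],
    [0,0,0,40,-162,-65,1],
    [0,0,0,48,-196,-65,1],
  ],
)

```text
t: 4.15
tcp_pos: [0.5707, -0.2662, 0.2266]
tool_rot: [-0.088, 0.996, 0.001, -0.001]
force: [0.3, -0.9, -1.4]
finger_gap: 0.386
gripper_force: 40.0
```

Emit:
move_arm(
  rows=[
    [0,0,0,8,-34,0,1],
    [0,0,0,16,-66,0,1],
    [0,0,0,23,-95,0,1],
    [0,0,0,28,-115,0,1],
    [0,0,0,31,-125,0,1],
    [0,0,0,32,-129,0,1],
    [0,0,0,32,-129,4,1],
    [0,0,0,32,-129,16,1],
    [0,0,0,32,-129,34,1],
    [0,0,0,32,-129,50,1],
    [0,0,0,32,-129,58,1],
    [0,0,0,32,-129,60,1],
  ],
)

```text
t: 5.15
tcp_pos: [0.5622, -0.3942, 0.1643]
tool_rot: [-0.089, 0.996, 0.003, -0.002]
force: [-0.1, 0.2, -2.8]
finger_gap: 0.387
gripper_force: 40.1
```

```bash
python3 d.py; python3 - <<'E'
from h import *
s=snap('scene'); save(s,'g2.png')
E
```

```text
tcp [ 562.2 -394.2  164.3] H 100.26 tilt [-0.0044  0.0047 -1.    ] F [-0.1  0.2 -2.8] gap 0.387
```

View pics/g2.png

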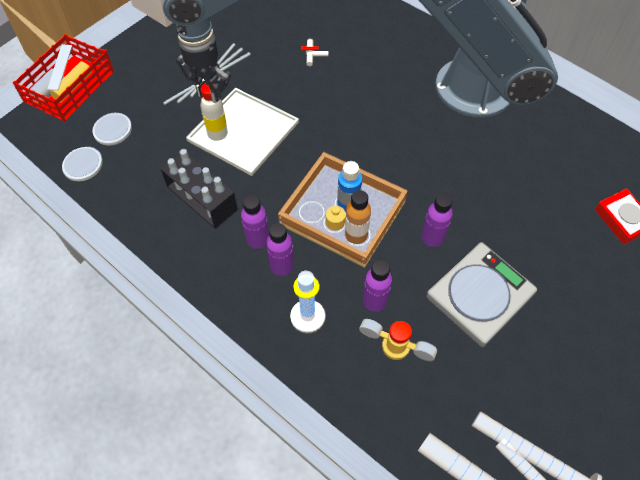

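Emit:
move_arm(
  rows=[
    [0,0,0,0,0,1,1],
    [0,0,0,0,0,2,1],
    [0,0,0,0,0,3,1],
    [0,0,0,0,0,4,1],
    [0,0,0,0,0,4.5,1],
    [0,0,0,0,0,4.5,1],
  ],
)

```text
t: 5.7
tcp_pos: [0.5631, -0.3973, 0.163]
tool_rot: [-0.088, 0.996, -0.0, 0.0]
force: [-0.2, 0.6, -2.5]
finger_gap: 0.389
gripper_force: 40.1
```

```bash
python3 d.py
```

```text
tcp [ 563.1 -397.3  163. ] H 100.15 tilt [ 2.e-04 -2.e-04 -1.e+00] F [-0.2  0.6 -2.5] gap 0.389
```

Emit:
move_arm(
  rows=[
    [0,0,0,0,0,1,1],
    [0,0,0,0,0,2,1],
    [0,0,0,0,0,3,1],
    [0,0,0,0,0,3.5,1],
    [0,0,0,0,0,4,1],
    [0,0,0,0,0,4,1],
    [0,0,0,0,0,4,1],
  ],
)

```text
t: 6.28
tcp_pos: [0.5631, -0.3972, 0.1588]
tool_rot: [-0.089, 0.996, 0.0, -0.0]
force: [-0.4, 0.2, -1.7]
finger_gap: 0.385
gripper_force: 40.2
```

Emit:
move_arm(
  rows=[
    [0,0,0,0,0,0.4,1],
    [0,0,0,0,0,0.8,1],
    [0,0,0,0,0,0.8,1],
    [0,0,0,0,0,0.8,0.5],
    [0,0,0,0,0,0.8,0.4],
    [0,0,0,0,0,0.8,0.2],
    [0,0,0,0,0,0.8,0.2],
    [0,0,0,0,0,-5,0.2],
    [0,0,0,0,0,-25,0.2],
    [0,0,0,0,0,-50,0.2],
    [0,0,0,0,0,-65,0.2],
    [0,0,0,0,0,-70,0.2],
  ],
)

```text
t: 7.28
tcp_pos: [0.5645, -0.3985, 0.2327]
tool_rot: [-0.089, 0.996, -0.003, 0.002]
force: [-0.5, 0.2, 0.6]
finger_gap: 0.802
gripper_force: 0.0
```

```bash
python3 d.py 516 -13.3 220 100; python3 - <<'E'
from meas import *
s=snap('scene'); W=cloud(s); print(circ(disc(W,(.563,-.397),.04,.160,.171)))
E
```

```text
tcp [ 564.5 -398.5  232.7] H 100.16 tilt [ 0.0047 -0.0047 -1.    ] F [-0.5  0.2  0.6] gap 0.802
shift [-20.2 387.8  10.6] turn [-0.31  0.22  0.16]
(array([ 563.12200942, -396.80622177]), 132, array([ 562.04589844, -398.03594971,   18.81116676]), np.float64(163.62589616674595))
```

Emit:
move_arm(
  rows=[
    [0,0,0,-1,10,0,0.2],
    [0,0,0,-2,36,0,0.2],
    [0,0,0,-4,72,0,0.2],
    [0,0,0,-6,111,0,0.2],
    [0,0,0,-8,151,0,0.2],
    [0,0,0,-10,191,0,0.2],
    [0,0,0,-12,231,0,0.2],
    [0,0,0,-14,271,0,0.2],
    [0,0,0,-16,311,0,0.2],
    [0,0,0,-18,348,0,0.2],
    [0,0,0,-20,376,0,0.2],
    [0,0,0,-20,387,0,0.2],
  ],
)

```text
t: 8.33
tcp_pos: [0.5114, -0.0083, 0.2274]
tool_rot: [-0.09, 0.996, 0.001, -0.002]
force: [-0.9, 0.2, 0.3]
finger_gap: 0.802
gripper_force: 0.0
```

Emit:
move_arm(
  rows=[
    [0,0,0,0,0,5,0.2],
    [0,0,0,0,0,15,0.2],
    [0,0,0,0,0,25,0.2],
    [0,0,0,0,0,30,0.2],
    [0,0,0,0,0,30,0.2],
    [0,0,0,0,0,30,0.2],
  ],
)

```text
t: 8.83
tcp_pos: [0.5144, -0.0139, 0.1979]
tool_rot: [-0.088, 0.996, 0.0, -0.001]
force: [0.5, -0.2, 0.4]
finger_gap: 0.798
gripper_force: 0.0
```

```bash
python3 d.py 516 -13.0 146 100
```

```text
tcp [514.4 -13.9 197.9] H 100.05 tilt [-1.7e-03  3.0e-04 -1.0e+00] F [ 0.5 -0.2  0.4] gap 0.798
shift [-1.8  0.6 51.8] turn [ 0.03 -0.09  0.05]
```

Emit:
move_arm(
  rows=[
    [0,0,0,-1.8,1.2,12,0.2],
    [0,0,0,-1.8,1.2,30,0.2],
    [0,0,0,-1.8,1.2,45,0.2],
    [0,0,0,-1.8,1.2,51,0.2],
    [0,0,0,-1.8,1.2,52,0.2],
    [0,0,0,-1.8,1.2,52,0.3],
    [0,0,0,-1.8,1.2,52,0.4],
    [0,0,0,-1.8,1.2,52,0.5],
    [0,0,0,-1.8,1.2,52,0.6],
    [0,0,0,-1.8,1.2,52,0.8],
    [0,0,0,-1.8,1.2,52,1],
    [0,0,0,-1.8,1.2,52,1],
  ],
)

```text
t: 9.83
tcp_pos: [0.5171, -0.0119, 0.1478]
tool_rot: [-0.089, 0.996, -0.001, 0.001]
force: [0.1, -2.4, 6.0]
finger_gap: 0.388
gripper_force: 39.8
```

```bash
python3 d.py 461.9 -363.8 206 100
```

```text
tcp [517.1 -11.9 147.8] H 100.18 tilt [ 0.0028 -0.0015 -1.    ] F [ 0.1 -2.4  6. ] gap 0.388
shift [ 116.4 -336.7  -57.8] turn [-0.11  0.14  0.18]
```

Emit:
move_arm(
  rows=[
    [0,0,0,0,0,-3,1],
    [0,0,0,0,0,-12,1],
    [0,0,0,0,0,-28,1],
    [0,0,0,0,0,-46,1],
    [0,0,0,2,-5,-57,1],
    [0,0,0,6,-17,-60,1],
    [0,0,0,13,-38,-60,1],
    [0,0,0,22,-66,-60,1],
    [0,0,0,33,-98,-60,1],
    [0,0,0,44,-130,-60,1],
    [0,0,0,55,-164,-60,1],
    [0,0,0,67,-198,-60,1],
  ],
)

```text
t: 10.83
tcp_pos: [0.4837, -0.2194, 0.2061]
tool_rot: [-0.089, 0.996, 0.001, -0.001]
force: [-0.2, -0.9, -1.9]
finger_gap: 0.391
gripper_force: 40.1
```

Emit:
move_arm(
  rows=[
    [0,0,0,12,-34,0,1],
    [0,0,0,23,-67,0,1],
    [0,0,0,33,-97,0,1],
    [0,0,0,41,-119,0,1],
    [0,0,0,46,-133,0,1],
    [0,0,0,48,-138,0,1],
    [0,0,0,48,-138,4,1],
    [0,0,0,48,-138,16,1],
    [0,0,0,48,-138,34,1],
    [0,0,0,48,-138,50,1],
    [0,0,0,48,-138,57,1],
    [0,0,0,48,-138,58,1],
  ],
)

```text
t: 11.83
tcp_pos: [0.4614, -0.3593, 0.1468]
tool_rot: [-0.089, 0.996, 0.002, -0.002]
force: [-0.1, 0.2, -2.7]
finger_gap: 0.382
gripper_force: 40.2
```

Emit:
move_arm(
  rows=[
    [0,0,0,0,0,0.5,1],
    [0,0,0,0,0,1,1],
    [0,0,0,0,0,1,1],
    [0,0,0,0,0,1,1],
  ],
)

```text
t: 12.17
tcp_pos: [0.4626, -0.3626, 0.1487]
tool_rot: [-0.089, 0.996, -0.001, 0.001]
force: [0.5, 0.7, -1.9]
finger_gap: 0.386
gripper_force: 40.2
```

Emit:
move_arm(
  rows=[
    [0,0,0,0,0,1,1],
    [0,0,0,0,0,2,1],
    [0,0,0,0,0,3,1],
    [0,0,0,0,0,4,1],
    [0,0,0,0,0,4.5,1],
    [0,0,0,0,0,5,1],
    [0,0,0,0,0,5,1],
    [0,0,0,0,0,5,1],
  ],
)

```text
t: 12.83
tcp_pos: [0.4622, -0.3623, 0.1429]
tool_rot: [-0.089, 0.996, -0.0, 0.0]
force: [-0.3, 0.1, -1.4]
finger_gap: 0.382
gripper_force: 40.3
```

Emit:
move_arm(
  rows=[
    [0,0,0,0,0,0.4,1],
    [0,0,0,0,0,0.8,1],
    [0,0,0,0,0,0.8,1],
    [0,0,0,0,0,0.8,0.5],
    [0,0,0,0,0,0.8,0.4],
    [0,0,0,0,0,0.8,0.2],
    [0,0,0,0,0,0.8,0.2],
    [0,0,0,0,0,-5,0.2],
    [0,0,0,0,0,-25,0.2],
    [0,0,0,0,0,-50,0.2],
    [0,0,0,0,0,-70,0.2],
    [0,0,0,0,0,-75,0.2],
  ],
)

```text
t: 13.83
tcp_pos: [0.4636, -0.3638, 0.2215]
tool_rot: [-0.089, 0.996, -0.003, 0.002]
force: [0.3, -0.6, 0.3]
finger_gap: 0.802
gripper_force: 0.0
```

```bash
python3 d.py 567.3 50.5 217 100; python3 - <<'E'
from meas import *
s=snap('scene'); W=cloud(s); print(circ(disc(W,(.462,-.363),.04,.139,.151)))
E
```

```text
tcp [ 463.6 -363.8  221.5] H 100.17 tilt [ 0.0046 -0.0053 -1.    ] F [ 0.3 -0.6  0.3] gap 0.802
shift [-175.2  389.5    2.8] turn [-0.35  0.21  0.17]
(array([ 461.41273804, -361.27550772]), 130, array([ 462.26184082, -361.64208984,   20.01344872]), np.float64(143.87000327018896))
```

Emit:
move_arm(
  rows=[
    [0,0,0,-5,12,0,0.2],
    [0,0,0,-18,40,0,0.2],
    [0,0,0,-34,76,0,0.2],
    [0,0,0,-51,113,0,0.2],
    [0,0,0,-68,151,0,0.2],
    [0,0,0,-85,189,0,0.2],
    [0,0,0,-102,227,0,0.2],
    [0,0,0,-119,265,0,0.2],
    [0,0,0,-136,303,0,0.2],
    [0,0,0,-152,339,0,0.2],
    [0,0,0,-166,369,0,0.2],
    [0,0,0,-174,387,0,0.2],
  ],
)

```text
t: 14.88
tcp_pos: [0.5637, 0.054, 0.2159]
tool_rot: [-0.09, 0.996, 0.001, -0.002]
force: [-0.8, -0.5, -0.1]
finger_gap: 0.802
gripper_force: 0.0
```

Emit:
move_arm(
  rows=[
    [0,0,0,-1,2,2,0.2],
    [0,0,0,-1,2,6,0.2],
    [0,0,0,-1,2,10,0.2],
    [0,0,0,-1,2,10,0.2],
    [0,0,0,-1,2,10,0.2],
    [0,0,0,-1,2,10,0.2],
  ],
)

```text
t: 15.38
tcp_pos: [0.5656, 0.0503, 0.2075]
tool_rot: [-0.088, 0.996, 0.0, -0.0]
force: [0.5, -0.8, -0.2]
finger_gap: 0.8
gripper_force: 0.0
```

```bash
python3 d.py 567.5 51.2 157 100
```

```text
tcp [565.6  50.3 207.5] H 100.04 tilt [-7.e-04 -0.e+00 -1.e+00] F [ 0.5 -0.8 -0.2] gap 0.8
shift [-2.1  0.6 50.5] turn [ 0.   -0.04  0.04]
```

Emit:
move_arm(
  rows=[
    [0,0,0,-2,0.6,12,0.2],
    [0,0,0,-2,0.6,30,0.2],
    [0,0,0,-2,0.6,44,0.2],
    [0,0,0,-2,0.6,50,0.2],
    [0,0,0,-2,0.6,50.5,0.2],
    [0,0,0,-2,0.6,50.5,0.3],
    [0,0,0,-2,0.6,50.5,0.4],
    [0,0,0,-2,0.6,50.5,0.5],
    [0,0,0,-2,0.6,50.5,0.6],
    [0,0,0,-2,0.6,50.5,0.8],
    [0,0,0,-2,0.6,50.5,1],
    [0,0,0,-2,0.6,50.5,1],
  ],
)

```text
t: 16.38
tcp_pos: [0.5685, 0.052, 0.1583]
tool_rot: [-0.089, 0.996, -0.001, 0.001]
force: [0.2, -1.9, 5.6]
finger_gap: 0.389
gripper_force: 39.9
```

```bash
python3 d.py 550.8 -303.6 236 100
```

```text
tcp [568.5  52.  158.3] H 100.18 tilt [ 0.0025 -0.001  -1.    ] F [ 0.2 -1.9  5.6] gap 0.389
shift [  80.1 -347.   -77.4] turn [-0.08  0.13  0.18]
```

Emit:
move_arm(
  rows=[
    [0,0,0,0,0,-3,1],
    [0,0,0,0,0,-12,1],
    [0,0,0,0,0,-30,1],
    [0,0,0,0,0,-52,1],
    [0,0,0,0,0,-72,1],
    [0,0,0,2,-8,-80,1],
    [0,0,0,6,-25,-80,1],
    [0,0,0,12,-52,-80,1],
    [0,0,0,19,-84,-80,1],
    [0,0,0,27,-118,-80,1],
    [0,0,0,35,-153,-80,1],
    [0,0,0,43,-188,-80,1],
  ],
)

```text
t: 17.38
tcp_pos: [0.5573, -0.1416, 0.2366]
tool_rot: [-0.089, 0.996, 0.001, -0.001]
force: [1.1, 0.4, -2.3]
finger_gap: 0.384
gripper_force: 40.1
```

Emit:
move_arm(
  rows=[
    [0,0,0,8,-35,0,1],
    [0,0,0,16,-70,0,1],
    [0,0,0,23,-103,0,1],
    [0,0,0,29,-130,0,1],
    [0,0,0,33,-148,0,1],
    [0,0,0,35,-156,4,1],
    [0,0,0,36,-158.5,16,1],
    [0,0,0,36,-158.5,36,1],
    [0,0,0,36,-158.5,56,1],
    [0,0,0,36,-158.5,70,1],
    [0,0,0,36,-158.5,77,1],
    [0,0,0,36,-158.5,78,1],
  ],
)

```text
t: 18.38
tcp_pos: [0.5497, -0.2997, 0.1566]
tool_rot: [-0.089, 0.996, 0.002, -0.002]
force: [-0.5, 0.8, -2.6]
finger_gap: 0.383
gripper_force: 40.2
```

Emit:
move_arm(
  rows=[
    [0,0,0,0,0,0.5,1],
    [0,0,0,0,0,1,1],
    [0,0,0,0,0,1,1],
    [0,0,0,0,0,1,1],
    [0,0,0,0,0,1,1],
  ],
)

```text
t: 18.8
tcp_pos: [0.5514, -0.3028, 0.1592]
tool_rot: [-0.089, 0.996, -0.001, 0.001]
force: [0.2, 0.0, -2.2]
finger_gap: 0.386
gripper_force: 40.2
```

Emit:
move_arm(
  rows=[
    [0,0,0,0,0,1,1],
    [0,0,0,0,0,2,1],
    [0,0,0,0,0,3,1],
    [0,0,0,0,0,4,1],
    [0,0,0,0,0,5,1],
    [0,0,0,0,0,5.5,1],
    [0,0,0,0,0,5.8,1],
    [0,0,0,0,0,5.8,1],
    [0,0,0,0,0,5.8,1],
  ],
)

```text
t: 19.55
tcp_pos: [0.5513, -0.3027, 0.1533]
tool_rot: [-0.089, 0.996, -0.0, 0.0]
force: [-1.0, 0.5, 4.6]
finger_gap: 0.386
gripper_force: 40.7
```

Emit:
move_arm(
  rows=[
    [0,0,0,0,0,0,0.5],
    [0,0,0,0,0,0,0.4],
    [0,0,0,0,0,0,0.2],
    [0,0,0,0,0,0,0.2],
    [0,0,0,0,0,-5,0.2],
    [0,0,0,0,0,-25,0.2],
    [0,0,0,0,0,-45,0.2],
    [0,0,0,0,0,-60,0.2],
    [0,0,0,0,0,-65,0.2],
    [0,0,0,0,0,-65,0.2],
  ],
)

```text
t: 20.38
tcp_pos: [0.5518, -0.3032, 0.2194]
tool_rot: [-0.089, 0.996, -0.001, 0.001]
force: [-0.8, 0.8, -0.5]
finger_gap: 0.803
gripper_force: 0.0
```

```bash
python3 d.py 574.3 -4.0 140 100; python3 - <<'E'
from meas import *
s=snap('scene'); save(s,'g3.png'); W=cloud(s); print(circ(disc(W,(.551,-.303),.04,.149,.161)))
print(circ(disc(W,(.574,-.004),.03,.061,.072)))
E
```

```text
tcp [ 551.8 -303.2  219.4] H 100.16 tilt [ 0.003  -0.0025 -1.    ] F [-0.8  0.8 -0.5] gap 0.803
shift [-74.7 290.8  78.7] turn [-0.17  0.15  0.16]
(array([ 549.72932766, -301.97506359]), 149, array([ 551.69287109, -302.84838867,   19.77471733]), np.float64(153.52812798043237))
(array([573.89271149,  -4.21666682]), 54, array([572.83795166,  -3.1395402 ,  11.3003273 ]), np.float64(65.36717419596745))
```

View pics/g3.png

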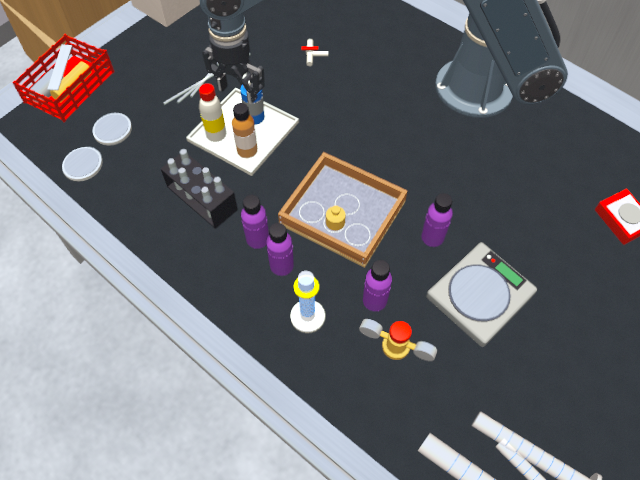

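Emit:
move_arm(
  rows=[
    [0,0,0,-3,10,0,0.1],
    [0,0,0,-10,38,0,0.1],
    [0,0,0,-19,75,0,0.1],
    [0,0,0,-29,114,0,0.1],
    [0,0,0,-39,153,0,0.1],
    [0,0,0,-49,192,5,0.1],
    [0,0,0,-59,230,15,0.1],
    [0,0,0,-67,262,30,0.1],
    [0,0,0,-73,283,50,0.1],
    [0,0,0,-74.5,290,70,0.1],
    [0,0,0,-74.5,291,78,0.1],
    [0,0,0,-74.5,291,79,0.1],
  ],
)

```text
t: 21.43
tcp_pos: [0.5707, -0.0016, 0.1357]
tool_rot: [-0.089, 0.996, 0.001, -0.003]
force: [0.5, -1.0, 0.3]
finger_gap: 0.897
gripper_force: 0.0
```

Emit:
move_arm(
  rows=[
    [0,0,0,0,0,10,0.1],
    [0,0,0,0,0,20,0.1],
    [0,0,0,0,0,24,0.1],
    [0,0,0,0,0,24,0.1],
    [0,0,0,0,0,24,0.1],
  ],
)

```text
t: 21.85
tcp_pos: [0.5731, -0.0037, 0.1145]
tool_rot: [-0.088, 0.996, 0.0, -0.0]
force: [0.3, -0.8, -0.2]
finger_gap: 0.9
gripper_force: 0.0
```

```bash
python3 d.py 574.3 -3.5 36 100
```

```text
tcp [573.1  -3.7 114.5] H 100.09 tilt [-0.  0. -1.] F [ 0.3 -0.8 -0.2] gap 0.9
shift [-1.2  0.  78.5] turn [0.   0.   0.09]
```

Emit:
move_arm(
  rows=[
    [0,0,0,-1.2,0,12,0.1],
    [0,0,0,-1.2,0,32,0.1],
    [0,0,0,-1.2,0,54,0.1],
    [0,0,0,-1.2,0,70,0.1],
    [0,0,0,-1.2,0,77,0.1],
    [0,0,0,-1.2,0,78,0.1],
    [0,0,0,-1.2,0,78,0.2],
    [0,0,0,-1.2,0,78,0.3],
    [0,0,0,-1.2,0,78,0.4],
    [0,0,0,-1.2,0,78,0.6],
    [0,0,0,-1.2,0,78,1],
    [0,0,0,-1.2,0,78,1],
  ],
  squeeze=60,
)

```text
t: 22.85
tcp_pos: [0.5759, -0.0038, 0.0383]
tool_rot: [-0.089, 0.996, -0.001, 0.002]
force: [-0.1, -2.6, 5.9]
finger_gap: 0.495
gripper_force: 61.3
```

```bash
python3 d.py 528.5 342.3 200 100;python3 d.py
```

```text
tcp [575.9  -3.8  38.3] H 100.2 tilt [ 0.0043 -0.0019 -1.    ] F [-0.1 -2.6  5.9] gap 0.495
shift [ -15.3  348.6 -162.5] turn [-0.15  0.22  0.2 ]
tcp [575.9  -3.8  38.3] H 100.2 tilt [ 0.0043 -0.0019 -1.    ] F [-0.1 -2.6  5.9] gap 0.495
```

Emit:
move_arm(
  rows=[
    [0,0,0,0,0,-3,1],
    [0,0,0,0,0,-12,1],
    [0,0,0,0,0,-32,1],
    [0,0,0,0,0,-60,1],
    [0,0,0,0,0,-92,1],
    [0,0,0,0,4,-122,1],
    [0,0,0,-1,15,-144,1],
    [0,0,0,-2,36,-150,1],
    [0,0,0,-3,66,-150,1],
    [0,0,0,-5,100,-150,1],
    [0,0,0,-6,136,-150,1],
    [0,0,0,-8,172,-150,1],
  ],
)

```text
t: 23.85
tcp_pos: [0.5498, 0.1693, 0.1864]
tool_rot: [-0.088, 0.996, 0.0, -0.001]
force: [0.6, -0.4, -4.3]
finger_gap: 0.493
gripper_force: 62.1
```

Emit:
move_arm(
  rows=[
    [0,0,0,-2,36,0,1],
    [0,0,0,-3,71,0,1],
    [0,0,0,-5,105,0,1],
    [0,0,0,-6,135,0,1],
    [0,0,0,-7,158,0,1],
    [0,0,0,-7.6,171,4,1],
    [0,0,0,-7.6,176,16,1],
    [0,0,0,-7.6,177,36,1],
    [0,0,0,-7.6,177,60,1],
    [0,0,0,-7.6,177,80,1],
    [0,0,0,-7.6,177,94,1],
    [0,0,0,-7.6,177,98,1],
  ],
)

```text
t: 24.85
tcp_pos: [0.5255, 0.3408, 0.0844]
tool_rot: [-0.088, 0.996, -0.002, -0.004]
force: [-0.4, -0.3, -4.6]
finger_gap: 0.502
gripper_force: 61.9
```

Emit:
move_arm(
  rows=[
    [0,0,0,0,0,1,1],
    [0,0,0,0,0,2,1],
    [0,0,0,0,0,2,1],
    [0,0,0,0,0,2,1],
    [0,0,0,0,0,2,1],
  ],
)

```text
t: 25.27
tcp_pos: [0.5286, 0.3437, 0.0876]
tool_rot: [-0.089, 0.996, 0.0, 0.001]
force: [0.4, 0.6, -4.3]
finger_gap: 0.497
gripper_force: 62.1
```

```bash
python3 d.py; python3 - <<'E'
from meas import *
s=snap('scene');c=s['img'][200:360,380:580]; cv2.imwrite('pics/g4.png',cv2.resize(c,None,fx=3,fy=3)[:,:,::-1])
E
```

```text
tcp [528.6 343.7  87.6] H 100.16 tilt [ 1.9e-03  7.0e-04 -1.0e+00] F [ 0.4  0.6 -4.3] gap 0.497
```

View pics/g4.png

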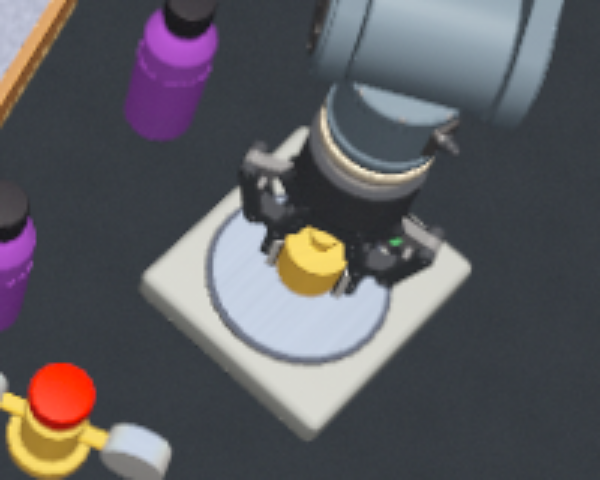

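Emit:
move_arm(
  rows=[
    [0,0,0,0,-1,1.5,1],
    [0,0,0,0,-1,3,1],
    [0,0,0,0,-1,4.5,1],
    [0,0,0,0,-1,6,1],
    [0,0,0,0,-1,7,1],
    [0,0,0,0,-1,7.5,1],
    [0,0,0,0,-1,8,1],
    [0,0,0,0,-1,8,1],
    [0,0,0,0,-1,8,1],
  ],
)

```text
t: 26.07
tcp_pos: [0.5283, 0.3426, 0.0785]
tool_rot: [-0.089, 0.996, 0.0, 0.0]
force: [-0.1, 0.3, -4.6]
finger_gap: 0.496
gripper_force: 62.1
```

Still hanging (−4.6 N); lower a bit more in small steps.

Emit:
move_arm(
  rows=[
    [0,0,0,0,0,0.3,1],
    [0,0,0,0,0,0.6,1],
    [0,0,0,0,0,0.9,1],
    [0,0,0,0,0,0.9,1],
    [0,0,0,0,0,0.9,1],
  ],
)

```text
t: 26.48
tcp_pos: [0.5283, 0.3426, 0.0784]
tool_rot: [-0.089, 0.996, 0.0, 0.0]
force: [-1.5, -1.3, 3.1]
finger_gap: 0.498
gripper_force: 63.0
```

Contact. Release slowly, rise.

Emit:
move_arm(
  rows=[
    [0,0,0,0,0,0,0.4],
    [0,0,0,0,0,0,0.3],
    [0,0,0,0,0,0,0.1],
    [0,0,0,0,0,0,0.1],
    [0,0,0,0,0,-5,0.1],
    [0,0,0,0,0,-25,0.1],
    [0,0,0,0,0,-60,0.1],
    [0,0,0,0,0,-95,0.1],
    [0,0,0,0,0,-125,0.1],
    [0,0,0,0,0,-140,0.1],
    [0,0,0,0,0,-142,0.1],
    [0,0,0,0,0,-142,0.1],
  ],
  squeeze=40,
)

```text
t: 27.48
tcp_pos: [0.5286, 0.3427, 0.221]
tool_rot: [-0.089, 0.996, 0.0, 0.001]
force: [-0.5, 0.4, -0.4]
finger_gap: 0.9
gripper_force: 0.0
```

```bash
python3 d.py 551.3 -302.7 222 100.16; python3 - <<'E'
from meas import *
s=snap('scene'); W=cloud(s); print(circ(disc(W,(.528,.342),.03,.102,.112)))
print(W[290:294,479:483,2].mean())
E
```

```text
tcp [528.6 342.7 221. ] H 100.16 tilt [ 0.0027  0.0011 -1.    ] F [-0.5  0.4 -0.4] gap 0.9
shift [  91.6 -639.3   -1.7] turn [0.04 0.16 0.  ]
(array([525.64283052, 343.12188123]), 78, array([525.26867676, 341.43896484,  11.48836994]), np.float64(106.42674638457278))
0.0841692693624441
```

Emit:
move_arm(
  rows=[
    [0,0,0,2,-12,0,0.2],
    [0,0,0,6,-40,0,0.2],
    [0,0,0,11,-78,0,0.2],
    [0,0,0,17,-117,0,0.2],
    [0,0,0,23,-157,0,0.2],
    [0,0,0,28,-197,0,0.2],
    [0,0,0,34,-237,0,0.2],
    [0,0,0,40,-277,0,0.2],
    [0,0,0,45,-317,0,0.2],
    [0,0,0,51,-357,0,0.2],
    [0,0,0,57,-397,0,0.2],
    [0,0,0,62,-437,0,0.2],
  ],
)

```text
t: 28.53
tcp_pos: [0.5421, -0.1008, 0.2176]
tool_rot: [-0.088, 0.996, 0.001, -0.002]
force: [0.5, 0.1, 0.7]
finger_gap: 0.804
gripper_force: 0.0
```

Emit:
move_arm(
  rows=[
    [0,0,0,6,-40,0,0.2],
    [0,0,0,11,-80,0,0.2],
    [0,0,0,17,-118,0,0.2],
    [0,0,0,22,-153,0,0.2],
    [0,0,0,26,-180,0,0.2],
    [0,0,0,28.5,-196,0,0.2],
    [0,0,0,29.5,-202,5,0.2],
    [0,0,0,29.5,-202,14,0.2],
    [0,0,0,29.5,-202,20,0.2],
    [0,0,0,29.5,-202,20,0.2],
    [0,0,0,29.5,-202,20,0.2],
    [0,0,0,29.5,-202,20,0.2],
  ],
)

```text
t: 29.53
tcp_pos: [0.551, -0.301, 0.1995]
tool_rot: [-0.09, 0.996, 0.0, -0.0]
force: [0.1, -0.9, 0.3]
finger_gap: 0.802
gripper_force: 0.0
```

```bash
python3 d.py 551.3 -302.7 152 100.15
```

```text
tcp [ 551.  -301.   199.5] H 100.27 tilt [-5.e-04  6.e-04 -1.e+00] F [ 0.1 -0.9  0.3] gap 0.802
shift [ 0.  -1.8 47.5] turn [ 0.04 -0.02  0.12]
```

Emit:
move_arm(
  rows=[
    [0,0,0,0,-1.4,12,0.2],
    [0,0,0,0,-1.4,30,0.2],
    [0,0,0,0,-1.4,42,0.2],
    [0,0,0,0,-1.4,47,0.2],
    [0,0,0,0,-1.4,47.5,0.2],
    [0,0,0,0,-1.4,47.5,0.3],
    [0,0,0,0,-1.4,47.5,0.4],
    [0,0,0,0,-1.4,47.5,0.5],
    [0,0,0,0,-1.4,47.5,0.6],
    [0,0,0,0,-1.4,47.5,0.8],
    [0,0,0,0,-1.4,47.5,1],
    [0,0,0,0,-1.4,47.5,1],
  ],
)

```text
t: 30.53
tcp_pos: [0.5516, -0.3046, 0.1531]
tool_rot: [-0.089, 0.996, -0.001, 0.001]
force: [0.1, -1.1, 4.1]
finger_gap: 0.386
gripper_force: 40.0
```

```bash
python3 d.py 568.5 52.0 238 100.18
```

```text
tcp [ 551.6 -304.6  153.1] H 100.16 tilt [ 0.0017 -0.0016 -1.    ] F [ 0.1 -1.1  4.1] gap 0.386
shift [-79.6 347.9 -85.4] turn [-0.11  0.08 -0.02]
```

Emit:
move_arm(
  rows=[
    [0,0,0,0,0,-3,1],
    [0,0,0,0,0,-12,1],
    [0,0,0,0,0,-30,1],
    [0,0,0,0,0,-52,1],
    [0,0,0,0,0,-72,1],
    [0,0,0,-2,8,-80,1],
    [0,0,0,-6,25,-80,1],
    [0,0,0,-12,52,-80,1],
    [0,0,0,-19,84,-80,1],
    [0,0,0,-27,118,-80,1],
    [0,0,0,-35,153,-80,1],
    [0,0,0,-43,188,-80,1],
  ],
)

```text
t: 31.53
tcp_pos: [0.5582, -0.1076, 0.2304]
tool_rot: [-0.088, 0.996, 0.001, -0.002]
force: [0.5, -0.1, -2.7]
finger_gap: 0.38
gripper_force: 40.2
```

Emit:
move_arm(
  rows=[
    [0,0,0,-8,35,0,1],
    [0,0,0,-16,70,0,1],
    [0,0,0,-23,103,0,1],
    [0,0,0,-29,131,0,1],
    [0,0,0,-33,150,0,1],
    [0,0,0,-36,158,4,1],
    [0,0,0,-36.5,160,16,1],
    [0,0,0,-36.5,160,34,1],
    [0,0,0,-36.5,160,50,1],
    [0,0,0,-36.5,160,60,1],
    [0,0,0,-36.5,160,65,1],
    [0,0,0,-36.5,160,66,1],
  ],
)

```text
t: 32.53
tcp_pos: [0.5667, 0.0526, 0.1645]
tool_rot: [-0.088, 0.996, 0.0, -0.002]
force: [-0.0, -0.4, -2.1]
finger_gap: 0.38
gripper_force: 40.2
```

Emit:
move_arm(
  rows=[
    [0,0,0,0,0,0,1],
    [0,0,0,0,0,0,1],
    [0,0,0,0,0,0,1],
    [0,0,0,0,0,0,1],
    [0,0,0,0,0,0,1],
  ],
)

```text
t: 32.95
tcp_pos: [0.5683, 0.0525, 0.1668]
tool_rot: [-0.088, 0.996, -0.0, 0.001]
force: [1.3, 0.1, -2.8]
finger_gap: 0.383
gripper_force: 40.2
```

```bash
python3 d.py 568.8 52 158.1 100.18
```

```text
tcp [568.3  52.5 166.8] H 100.15 tilt [ 1.4e-03 -1.0e-04 -1.0e+00] F [ 1.3  0.1 -2.8] gap 0.383
shift [-0.4 -0.6  8.7] turn [-0.02  0.08 -0.03]
```

Emit:
move_arm(
  rows=[
    [0,0,0,-0.4,-0.6,1.5,1],
    [0,0,0,-0.4,-0.6,3,1],
    [0,0,0,-0.4,-0.6,4.5,1],
    [0,0,0,-0.4,-0.6,6,1],
    [0,0,0,-0.4,-0.6,7,1],
    [0,0,0,-0.4,-0.6,7.5,1],
    [0,0,0,-0.4,-0.6,7.8,1],
    [0,0,0,-0.4,-0.6,8.1,1],
    [0,0,0,-0.4,-0.6,8.1,1],
    [0,0,0,-0.4,-0.6,8.1,1],
  ],
)

```text
t: 33.78
tcp_pos: [0.5684, 0.0521, 0.1581]
tool_rot: [-0.089, 0.996, 0.0, 0.0]
force: [-0.2, -0.1, -1.5]
finger_gap: 0.383
gripper_force: 40.3
```

```bash
python3 d.py 568.8 52 158.1 100.18
```

```text
tcp [568.4  52.1 158.1] H 100.16 tilt [ 0.  0. -1.] F [-0.2 -0.1 -1.5] gap 0.383
shift [-0.3 -0.2  0. ] turn [ 0.    0.   -0.02]
```

Just touching. Nudge 0.6 mm, release, rise, then head for blue (TCP at release 462.2, −362.3).

Emit:
move_arm(
  rows=[
    [0,0,0,0,0,0.3,1],
    [0,0,0,0,0,0.6,1],
    [0,0,0,0,0,0.6,1],
    [0,0,0,0,0,0.6,0.5],
    [0,0,0,0,0,0.6,0.4],
    [0,0,0,0,0,0.6,0.2],
    [0,0,0,0,0,0.6,0.2],
    [0,0,0,0,0,-5,0.2],
    [0,0,0,0,0,-25,0.2],
    [0,0,0,0,0,-45,0.2],
    [0,0,0,0,0,-58,0.2],
    [0,0,0,0,0,-60,0.2],
  ],
)

```text
t: 34.78
tcp_pos: [0.5702, 0.0519, 0.221]
tool_rot: [-0.089, 0.996, -0.001, 0.003]
force: [0.8, -0.2, -0.3]
finger_gap: 0.802
gripper_force: 0.0
```

```bash
python3 d.py 462.2 -362.5 218 100.18; python3 - <<'E'
from meas import *
s=snap('scene'); W=cloud(s); print(circ(disc(W,(.568,.050),.03,.155,.166)))
E
```

```text
tcp [570.2  51.9 221. ] H 100.17 tilt [ 5.9e-03 -6.0e-04 -1.0e+00] F [ 0.8 -0.2 -0.3] gap 0.802
shift [ 179.5 -388.9    2.6] turn [-0.1   0.33 -0.01]
(array([567.25730074,  53.74856975]), 188, array([566.9128418 ,  53.43963242,  17.75734138]), np.float64(158.62103963115482))
```

Emit:
move_arm(
  rows=[
    [0,0,0,5,-12,0,0.2],
    [0,0,0,18,-40,0,0.2],
    [0,0,0,34,-76,0,0.2],
    [0,0,0,51,-113,0,0.2],
    [0,0,0,68,-151,0,0.2],
    [0,0,0,85,-189,0,0.2],
    [0,0,0,102,-227,0,0.2],
    [0,0,0,119,-265,0,0.2],
    [0,0,0,136,-303,0,0.2],
    [0,0,0,152,-339,0,0.2],
    [0,0,0,167,-370,0,0.2],
    [0,0,0,176,-388,0,0.2],
  ],
)

```text
t: 35.83
tcp_pos: [0.4612, -0.3652, 0.2166]
tool_rot: [-0.087, 0.996, -0.0, -0.001]
force: [1.1, -1.1, 0.2]
finger_gap: 0.799
gripper_force: 0.0
```

Emit:
move_arm(
  rows=[
    [0,0,0,2,-1,6,0.2],
    [0,0,0,2,-1,16,0.2],
    [0,0,0,2,-1,24,0.2],
    [0,0,0,2,-1,24,0.2],
    [0,0,0,2,-1,24,0.2],
    [0,0,0,2,-1,24,0.2],
    [0,0,0,2,-1,24,0.2],
  ],
)

```text
t: 36.42
tcp_pos: [0.4624, -0.3615, 0.1943]
tool_rot: [-0.089, 0.996, -0.0, 0.0]
force: [-0.1, 0.3, -0.5]
finger_gap: 0.798
gripper_force: 0.0
```

```bash
python3 d.py 462.2 -362.5 142 100.18; python3 - <<'E'
from meas import *
for n in('top','scene'):
    W0=np.load(n+'0.npy'); W=cloud(snap(n))
    for w in(W0,W): print(n,circ(disc(w,(.568,.050),.035,.154,.166)))
    print(circ(disc(W,(.527,.341),.03,.102,.112)), circ(disc(W,(.527,.341),.075,.045,.056))[2])
E
```

```text
tcp [ 462.4 -361.5  194.3] H 100.26 tilt [ 3.e-04 -4.e-04 -1.e+00] F [-0.1  0.3 -0.5] gap 0.798
shift [ 0.4 -1.  52.3] turn [-0.03  0.01  0.08]
top (array([566.54270579,  49.33751623]), 351, array([567.27355957,  49.21736908,  17.54119682]), np.float64(159.84815004757834))
top (array([565.70894791,  51.66301834]), 355, array([566.27667236,  51.71276474,  17.59492302]), np.float64(159.71026940802736))
(array([524.6195491 , 340.97210471]), 115, array([525.54083252, 341.55480957,  10.59809971]), np.float64(106.26709339679738)) [527.93731689 341.03234863  65.44637299]
scene (array([567.97751226,  51.62067447]), 199, array([567.2333374 ,  50.81748581,  18.05460167]), np.float64(158.31735196751262))
scene (array([567.62448438,  53.78868322]), 197, array([566.8526001 ,  53.87785721,  18.53351593]), np.float64(158.8853759055846))
(array([526.06729865, 342.94957323]), 77, array([526.03112793, 342.38607788,  10.96050072]), np.float64(106.1492710957887)) [527.98632812 343.84628296  66.40072632]
```

Emit:
move_arm(
  rows=[
    [0,0,0,0.4,-0.8,12,0.2],
    [0,0,0,0.4,-0.8,30,0.2],
    [0,0,0,0.4,-0.8,45,0.2],
    [0,0,0,0.4,-0.8,51,0.2],
    [0,0,0,0.4,-0.8,52,0.2],
    [0,0,0,0.4,-0.8,52,0.3],
    [0,0,0,0.4,-0.8,52,0.4],
    [0,0,0,0.4,-0.8,52,0.5],
    [0,0,0,0.4,-0.8,52,0.6],
    [0,0,0,0.4,-0.8,52,0.8],
    [0,0,0,0.4,-0.8,52,1],
    [0,0,0,0.4,-0.8,52,1],
  ],
)

```text
t: 37.52
tcp_pos: [0.4621, -0.3638, 0.1431]
tool_rot: [-0.088, 0.996, -0.001, 0.001]
force: [-0.2, -0.8, 5.3]
finger_gap: 0.386
gripper_force: 40.0
```

```bash
python3 d.py 517.5 -13.8 203 100.18
```

```text
tcp [ 462.1 -363.8  143.1] H 100.15 tilt [ 0.0016 -0.0019 -1.    ] F [-0.2 -0.8  5.3] gap 0.386
shift [-116.3  334.7  -60.5] turn [-0.13  0.07 -0.03]
```

Emit:
move_arm(
  rows=[
    [0,0,0,0,0,-3,1],
    [0,0,0,0,0,-12,1],
    [0,0,0,0,0,-28,1],
    [0,0,0,0,0,-46,1],
    [0,0,0,-2,5,-60,1],
    [0,0,0,-6,17,-66,1],
    [0,0,0,-13,38,-66,1],
    [0,0,0,-23,66,-66,1],
    [0,0,0,-34,98,-66,1],
    [0,0,0,-45,130,-66,1],
    [0,0,0,-57,164,-66,1],
    [0,0,0,-68,197,-66,1],
  ],
)

```text
t: 38.52
tcp_pos: [0.4927, -0.1543, 0.2075]
tool_rot: [-0.088, 0.996, 0.001, -0.001]
force: [0.3, -0.2, -3.1]
finger_gap: 0.381
gripper_force: 40.2
```

Emit:
move_arm(
  rows=[
    [0,0,0,-12,34,0,1],
    [0,0,0,-23,67,0,1],
    [0,0,0,-33,97,0,1],
    [0,0,0,-41,119,0,1],
    [0,0,0,-46,133,0,1],
    [0,0,0,-48,138,0,1],
    [0,0,0,-48,138,6,1],
    [0,0,0,-48,138,18,1],
    [0,0,0,-48,138,34,1],
    [0,0,0,-48,138,46,1],
    [0,0,0,-48,138,51,1],
    [0,0,0,-48,138,52,1],
  ],
)

```text
t: 39.52
tcp_pos: [0.5155, -0.0136, 0.1545]
tool_rot: [-0.088, 0.996, 0.0, -0.002]
force: [0.0, -0.2, -2.7]
finger_gap: 0.383
gripper_force: 40.1
```

Emit:
move_arm(
  rows=[
    [0,0,0,0,0,0,1],
    [0,0,0,0,0,0,1],
    [0,0,0,0,0,0,1],
    [0,0,0,0,0,0,1],
    [0,0,0,0,0,0,1],
    [0,0,0,0,0,0,1],
  ],
)

```text
t: 40.02
tcp_pos: [0.5169, -0.0129, 0.1564]
tool_rot: [-0.089, 0.996, -0.0, 0.0]
force: [0.0, -1.3, -2.9]
finger_gap: 0.382
gripper_force: 40.2
```

```bash
python3 d.py 517.5 -13.8 148.2 100.18
```

```text
tcp [516.9 -12.9 156.4] H 100.16 tilt [ 8.e-04 -2.e-04 -1.e+00] F [ 0.  -1.3 -2.9] gap 0.382
shift [-0.5 -1.   8.2] turn [-0.02  0.04 -0.02]
```

Emit:
move_arm(
  rows=[
    [0,0,0,-0.5,-0.9,1.5,1],
    [0,0,0,-0.5,-0.9,3,1],
    [0,0,0,-0.5,-0.9,4.5,1],
    [0,0,0,-0.5,-0.9,6,1],
    [0,0,0,-0.5,-0.9,7,1],
    [0,0,0,-0.5,-0.9,7.5,1],
    [0,0,0,-0.5,-0.9,7.8,1],
    [0,0,0,-0.5,-0.9,8,1],
    [0,0,0,-0.5,-0.9,8,1],
    [0,0,0,-0.5,-0.9,8,1],
  ],
)

```text
t: 40.85
tcp_pos: [0.5173, -0.0137, 0.1481]
tool_rot: [-0.089, 0.996, 0.0, 0.0]
force: [-0.2, -0.1, -0.6]
finger_gap: 0.386
gripper_force: 40.4
```

```bash
python3 d.py 517.5 -13.8 148.2 100.18
```

```text
tcp [517.3 -13.7 148.1] H 100.16 tilt [ 0.  0. -1.] F [-0.2 -0.1 -0.6] gap 0.386
shift [-0.2 -0.2 -0.1] turn [ 0.    0.   -0.02]
```

Emit:
move_arm(
  rows=[
    [0,0,0,0,0,0.3,1],
    [0,0,0,0,0,0.3,1],
    [0,0,0,0,0,0.3,0.5],
    [0,0,0,0,0,0.3,0.4],
    [0,0,0,0,0,0.3,0.2],
    [0,0,0,0,0,0.3,0.2],
    [0,0,0,0,0,-5,0.2],
    [0,0,0,0,0,-25,0.2],
    [0,0,0,0,0,-50,0.2],
    [0,0,0,0,0,-72,0.2],
    [0,0,0,0,0,-80,0.2],
    [0,0,0,0,0,-80,0.2],
  ],
)

```text
t: 41.85
tcp_pos: [0.5187, -0.014, 0.2303]
tool_rot: [-0.089, 0.996, -0.001, 0.003]
force: [0.6, 0.8, -0.2]
finger_gap: 0.805
gripper_force: 0.0
```

```bash
python3 d.py 563.1 -397.4 228 100.18
```

```text
tcp [518.7 -14.  230.3] H 100.17 tilt [ 0.0054 -0.0014 -1.    ] F [ 0.6  0.8 -0.2] gap 0.805
shift [  24.  -385.2    3. ] turn [-0.13  0.29 -0.01]
```

Emit:
move_arm(
  rows=[
    [0,0,0,1,-10,0,0.2],
    [0,0,0,2,-36,0,0.2],
    [0,0,0,4,-72,0,0.2],
    [0,0,0,6,-111,0,0.2],
    [0,0,0,9,-151,0,0.2],
    [0,0,0,11,-191,0,0.2],
    [0,0,0,13,-231,0,0.2],
    [0,0,0,16,-271,0,0.2],
    [0,0,0,18,-311,0,0.2],
    [0,0,0,20,-347,0,0.2],
    [0,0,0,22,-375,0,0.2],
    [0,0,0,23,-386,0,0.2],
  ],
)

```text
t: 42.85
tcp_pos: [0.5615, -0.4028, 0.2253]
tool_rot: [-0.087, 0.996, -0.0, -0.001]
force: [0.6, -0.5, -0.5]
finger_gap: 0.803
gripper_force: 0.0
```

Emit:
move_arm(
  rows=[
    [0,0,0,0,0,5,0.2],
    [0,0,0,0,0,14,0.2],
    [0,0,0,0,0,20,0.2],
    [0,0,0,0,0,20,0.2],
    [0,0,0,0,0,20,0.2],
    [0,0,0,0,0,20,0.2],
    [0,0,0,0,0,20,0.2],
  ],
)

```text
t: 43.43
tcp_pos: [0.5633, -0.3969, 0.2087]
tool_rot: [-0.089, 0.996, -0.0, 0.0]
force: [0.6, 0.4, -0.4]
finger_gap: 0.8
gripper_force: 0.0
```

```bash
python3 d.py 563.1 -397.4 157.5 100.18; python3 - <<'E'
from meas import *
for n in('top','scene'):
    W0=np.load(n+'0.npy'); W=cloud(snap(n))
    for w in(W0,W): print(n,circ(disc(w,(.516,-.013),.035,.144,.156)))
E
```

```text
tcp [ 563.3 -396.9  208.7] H 100.23 tilt [ 7.e-04 -6.e-04 -1.e+00] F [ 0.6  0.4 -0.4] gap 0.8
shift [ 0.3 -0.4 51.2] turn [-0.04  0.03  0.05]
top (array([515.50441858, -14.36752008]), 358, array([515.81036377, -14.33637238,  17.54035378]), np.float64(149.8892391139407))
top (array([515.4193676 , -14.30167578]), 361, array([515.84973145, -14.39997768,  17.56904411]), np.float64(149.85170273055078))
scene (array([516.90085844, -12.05107335]), 180, array([515.28991699, -11.9488287 ,  18.86004448]), np.float64(148.76793755806196))
scene (array([516.93189442, -12.00415817]), 174, array([515.67254639, -12.48768997,  17.46668053]), np.float64(149.01597929755607))
```

Emit:
move_arm(
  rows=[
    [0,0,0,0.3,-0.4,12,0.2],
    [0,0,0,0.3,-0.4,30,0.2],
    [0,0,0,0.3,-0.4,42,0.2],
    [0,0,0,0.3,-0.4,47,0.2],
    [0,0,0,0.3,-0.4,48.5,0.2],
    [0,0,0,0.3,-0.4,48.5,0.3],
    [0,0,0,0.3,-0.4,48.5,0.4],
    [0,0,0,0.3,-0.4,48.5,0.5],
    [0,0,0,0.3,-0.4,48.5,0.6],
    [0,0,0,0.3,-0.4,48.5,0.8],
    [0,0,0,0.3,-0.4,48.5,1],
    [0,0,0,0.3,-0.4,48.5,1],
  ],
)

```text
t: 44.53
tcp_pos: [0.5631, -0.3989, 0.1606]
tool_rot: [-0.089, 0.996, -0.001, 0.001]
force: [-0.0, -0.7, 3.2]
finger_gap: 0.384
gripper_force: 40.0
```

```bash
python3 d.py 585.6 -65.9 230 100.18
```

```text
tcp [ 563.1 -398.9  160.6] H 100.16 tilt [ 0.0018 -0.0021 -1.    ] F [-0.  -0.7  3.2] gap 0.384
shift [-81.  323.7 -70. ] turn [-0.14  0.08 -0.02]
```

Emit:
move_arm(
  rows=[
    [0,0,0,0,0,-3,1],
    [0,0,0,0,0,-12,1],
    [0,0,0,0,0,-28,1],
    [0,0,0,0,0,-46,1],
    [0,0,0,-1,5,-60,1],
    [0,0,0,-4,16,-66,1],
    [0,0,0,-9,36,-66,1],
    [0,0,0,-16,64,-66,1],
    [0,0,0,-24,96,-66,1],
    [0,0,0,-32,128,-66,1],
    [0,0,0,-40,162,-66,1],
    [0,0,0,-48,195,-66,1],
  ],
)

```text
t: 45.53
tcp_pos: [0.5744, -0.1946, 0.2252]
tool_rot: [-0.089, 0.996, 0.001, -0.001]
force: [0.2, 0.4, -2.4]
finger_gap: 0.385
gripper_force: 40.0
```

Emit:
move_arm(
  rows=[
    [0,0,0,-8,33,0,1],
    [0,0,0,-16,65,0,1],
    [0,0,0,-23,94,0,1],
    [0,0,0,-29,114,0,1],
    [0,0,0,-32,125,0,1],
    [0,0,0,-33,129,0,1],
    [0,0,0,-33,129,6,1],
    [0,0,0,-33,129,18,1],
    [0,0,0,-33,129,34,1],
    [0,0,0,-33,129,46,1],
    [0,0,0,-33,129,51,1],
    [0,0,0,-33,129,52,1],
  ],
)

```text
t: 46.53
tcp_pos: [0.5842, -0.0661, 0.1719]
tool_rot: [-0.088, 0.996, 0.0, -0.002]
force: [-0.5, -0.5, -2.5]
finger_gap: 0.385
gripper_force: 40.0
```

Emit:
move_arm(
  rows=[
    [0,0,0,0,0,0,1],
    [0,0,0,0,0,0,1],
    [0,0,0,0,0,0,1],
    [0,0,0,0,0,0,1],
    [0,0,0,0,0,0,1],
    [0,0,0,0,0,0,1],
    [0,0,0,0,0,0,1],
  ],
)

```text
t: 47.12
tcp_pos: [0.5852, -0.0649, 0.1738]
tool_rot: [-0.089, 0.996, -0.0, 0.0]
force: [0.5, -0.1, -1.8]
finger_gap: 0.385
gripper_force: 40.0
```

```bash
python3 d.py 585.6 -65.9 165.6 100.18; python3 - <<'E'
from meas import *
for n in('top','scene'):
    W0=np.load(n+'0.npy'); W=cloud(snap(n))
    print(n,circ(disc(W0,(.585,-.065),.035,.164,.176))); print(n,circ(disc(W,(.585,-.065),.035,.172,.184)))
E
```

```text
tcp [585.2 -64.9 173.8] H 100.17 tilt [ 5.e-04 -2.e-04 -1.e+00] F [ 0.5 -0.1 -1.8] gap 0.385
shift [-0.2 -1.1  8.2] turn [-0.01  0.02 -0.01]
top (array([584.72714212, -66.00504289]), 359, array([585.12988281, -66.36760712,  17.55392456]), np.float64(169.79312705026985))
top (array([nan, nan]), 0, array([0., 0., 0.]), np.float64(nan))
scene (array([586.44651861, -64.51363693]), 186, array([586.29150391, -64.9782486 ,  19.0092659 ]), np.float64(168.75975649480785))
scene (array([590.35713101, -63.83025271]), 195, array([589.05273438, -62.63034821,  31.10848618]), np.float64(176.91409319159172))meas.py:7: RuntimeWarning: Mean of empty slice.
  (x,y),r=cv2.minEnclosingCircle((P[:,:2]*1000).astype(np.float32)); return P[:,:2].mean(0)*1000,len(P),np.array([x,y,r]),np.median(P[:,2])*1000
  ret = um.true_divide(
  return _methods._mean(a, axis=axis, dtype=dtype,
  ret = ret.dtype.type(ret / rcount)
```

Emit:
move_arm(
  rows=[
    [0,0,0,-0.2,-1,1.5,1],
    [0,0,0,-0.2,-1,3,1],
    [0,0,0,-0.2,-1,4.5,1],
    [0,0,0,-0.2,-1,6,1],
    [0,0,0,-0.2,-1,7,1],
    [0,0,0,-0.2,-1,7.5,1],
    [0,0,0,-0.2,-1,7.8,1],
    [0,0,0,-0.2,-1,8,1],
    [0,0,0,-0.2,-1,8,1],
    [0,0,0,-0.2,-1,8,1],
  ],
)

```text
t: 48.05
tcp_pos: [0.5855, -0.0658, 0.1656]
tool_rot: [-0.089, 0.996, 0.0, 0.0]
force: [-0.4, -0.4, -1.4]
finger_gap: 0.382
gripper_force: 40.1
```

```bash
python3 d.py 585.6 -65.9 165.6 100.18
```

```text
tcp [585.5 -65.8 165.6] H 100.16 tilt [ 1.e-04  0.e+00 -1.e+00] F [-0.4 -0.4 -1.4] gap 0.382
shift [-0.1 -0.1  0. ] turn [ 0.    0.   -0.02]
```

Emit:
move_arm(
  rows=[
    [0,0,0,0,0,0.4,1],
    [0,0,0,0,0,0.6,1],
    [0,0,0,0,0,0.6,0.5],
    [0,0,0,0,0,0.6,0.4],
    [0,0,0,0,0,0.6,0.2],
    [0,0,0,0,0,0.6,0.2],
    [0,0,0,0,0,-5,0.2],
    [0,0,0,0,0,-25,0.2],
    [0,0,0,0,0,-50,0.2],
    [0,0,0,0,0,-70,0.2],
    [0,0,0,0,0,-75,0.2],
    [0,0,0,0,0,-75,0.2],
  ],
)

```text
t: 49.05
tcp_pos: [0.5866, -0.0662, 0.2425]
tool_rot: [-0.089, 0.996, -0.001, 0.002]
force: [-0.8, -0.1, -0.6]
finger_gap: 0.8
gripper_force: 0.0
```

Emit:
move_arm(
  rows=[
    [0,0,0,0,-12,0,0.2],
    [0,0,0,0,-36,0,0.2],
    [0,0,0,0,-70,0,0.2],
    [0,0,0,0,-105,0,0.2],
    [0,0,0,0,-140,0,0.2],
    [0,0,0,0,-175,0,0.2],
    [0,0,0,0,-205,0,0.2],
    [0,0,0,0,-225,0,0.2],
    [0,0,0,0,-230,0,0.2],
    [0,0,0,0,-230,0,0.2],
    [0,0,0,0,-230,0,0.2],
    [0,0,0,0,-230,0,0.2],
  ],
)

```text
t: 50.05
tcp_pos: [0.6255, -0.2906, 0.2396]
tool_rot: [-0.089, 0.996, 0.001, -0.001]
force: [-0.0, -0.0, 0.5]
finger_gap: 0.8
gripper_force: 0.0
```

```bash
python3 d.py; python3 - <<'E'
from meas import *
for n in('top','scene'):
    s=snap(n); save(s,'end_'+n+'.png')
    W0=np.load(n+'0.npy'); W=cloud(s)
    for c,h in(((.567,.050),.16),((.516,-.013),.15),((.585,-.065),.17)):
        a,b=(circ(disc(w,c,.035,h-.006,h+.006)) for w in(W0,W)); print(n,np.round(b[0]-a[0],1),round(b[3]-a[3],1))
E
```

```text
tcp [ 625.5 -290.6  239.6] H 100.22 tilt [-0.002   0.0019 -1.    ] F [-0.  -0.   0.5] gap 0.8
top [2.4 6.3] -0.0
top [nan nan] nan
top [nan nan] nan
scene [-0.1  2.5] 0.2
scene [0.1 0.3] 0.0
scene [ 0.1 -0.2] 0.0meas.py:7: RuntimeWarning: Mean of empty slice.
  (x,y),r=cv2.minEnclosingCircle((P[:,:2]*1000).astype(np.float32)); return P[:,:2].mean(0)*1000,len(P),np.array([x,y,r]),np.median(P[:,2])*1000
  ret = um.true_divide(
  return _methods._mean(a, axis=axis, dtype=dtype,
  ret = ret.dtype.type(ret / rcount)
```

View pics/end_scene.png

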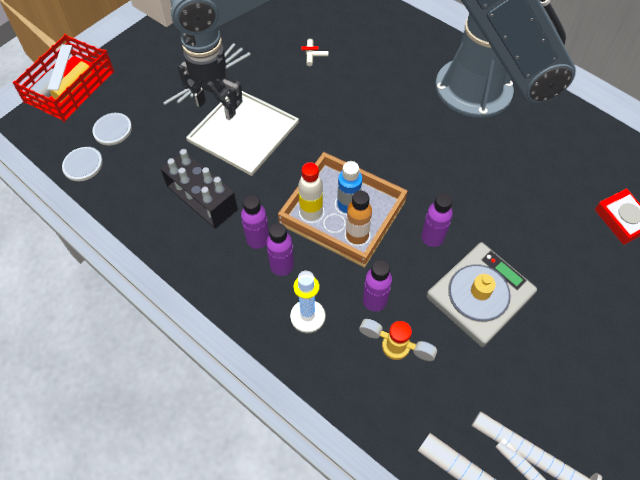

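The final view shows the three bottles back in the crate at (311,190), (349,185) and (358,215). The weight is upright on the pan at (484,287), and the bystanders haven't moved.

```bash
python3 -c "
from station import order; print(order.sign_off())"
```

```text
the job is handed in; nothing more can be done
None
```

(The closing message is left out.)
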